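# Wiggle the loose rung and sort it out

## Task

Three leg offcuts stand on the bench, each with a rung upright in it; one rung, the plain square one, stands in a mortise cut too long, with a gap showing on either side of it. Feel its play: with the rung still down in its mortise, wiggle it along the mortise well over to the left and then well over to the right (as seen from the robot). Then draw it out and leave it inside the open plywood reject tray.

Things in the scene. Friction and masses are not known exactly. Their poses are not given: they have to be found in the camera images.
- loose_rung: plain square light-wood rung, 22 x 22 mm, 125 mm long, of which the top 7 mm is a round button 18 mm wide; 70 g. Stands loose in the mortise, near its middle, foot on its floor, parallel to it within 2 degrees, 90 mm showing. Origin: centre of its foot; z along it. The two other rungs are round turned spindles glued fast in similar offcuts.
- rung_head (a point): a point on the axis of the loose rung, 100 mm above its foot (18 mm below the top of the square part): the place to grip it. Moves with the rung.
- mortised_leg: fixed wood block, 60 (x) by 96 (y) by 45 mm high. Origin: centre of its underside, on the bench; its y points to the robot's left within 15 degrees. Mortise in its top: centred, 56 mm along y, 26 mm along x, 35 mm deep; the upright rung can slide 17 mm either way along y. The other two offcuts stand about 130 mm apart in the same row; which place it has varies.
- tray: a fixed open plywood tray, 150 mm (its x) by 160 mm (its y) by 35 mm high, walls 6 mm, inner floor 6 mm above the bench. Origin at the centre of its underside on the bench. Stands to the left of the legs, empty.
There are look-alikes about, which are no part of the job. Of the things like the loose_rung, leave any that is black; of the rest the smaller one is meant.

How it is judged:
By the outcome, as a careful person would: the job done as asked, in the order asked, and still so for the second after the job is handed in, with the robot touching nothing.
It also fails if it takes over 42 s, if anything falls off the work surface, if the arm or the gripper's body presses on something with over 40 N, if the wrist force passes 120 N, or if a joint passes its speed limit or range.

## Robot

A 6-joint arm with a two-finger parallel gripper is mounted at the origin on a cart in front of the work surface, level with it; the furniture and walls round the work are solid. World frame = base frame: x ahead of the robot, y to its left, z up, the work surface at z = 0. Lengths are in m, angles in rad, forces in N, time in s.
With the tool pointing down it reaches from about 0.35 to 0.975 m from the base axis. Payload 7.1 kg.
Tool frame: the origin (TCP) lies between the finger pads; the fingertips stand 8 mm ahead of it and the grasp point (between the pads) lies 11 mm behind it; z points along the fingers, y is the line along which they close (so a half turn about z gives the same grasp; the last joint's range is limited). The gripper opens to 88 mm and grips with 3 to 60 N. Pads are 20 mm wide; open, the fingers measure 115 mm over their backs; the gripper's body (75 mm by 178 mm) begins 61 mm behind the grasp point.
Start: joints at [1.28, 0.423, 1.63, -0, 1.089, -0.019], TCP at [0.168, 0.602, 0.21] pointing down, gripper open.
Joint ranges: [-3, 3], [-0.9, 2.11], [0.09, 2.58], [-1.31, 4.45], [0.11, 2.69], [-2.54, 2.54]. Speed limits (rad/s): [2.39, 2.39, 3.01, 3.14, 3.14, 3.14].

## Interface

Orientations are given as a unit quaternion [x, y, z, w].
In Python, from bench import r, eyes, nets gives the robot as it stands.
- The arm moves only by the shell command python3 -m pendant 'ROWS' [FORCE]. ROWS is JSON, a list of rows, each a list of 5 numbers: the shift along the tool's x, y, z in m, then the turn about the tool's z in rad, then the opening, from 0 (shut) to 1 (fully open). A call has exactly 8 rows; each row shifts and turns the commanded pose from where the row before left it, along the tool's axes as they then stand; what a row does not reach is not made up. A row lasts 1/12 s, in which the tool goes at most 41.7 mm and 7.16 degrees, less where a joint would pass 70% of its speed; a pose out of reach is approached as far as the arm can. A call with a gripper value outside its range is refused whole. The fingers move at their own pace and stop on an object; FORCE is the grip in N (left out, the last holds). Time passes only in rows, so rows that do not move let the fingers close, or fill a call up. It gives the time, the measured TCP pose, the force, the opening and the grip force at its end, in the units of the state.
- r.sense(): the state, without advancing time (a new reading comes with each control period).
- eyes.grab_frame(name): name is "scene" or "top" or "wrist"; returns the picture (480x640x3 uint8, red, green, blue); there is no depth.
- eyes.camera_info(name): a dict with "intrinsics" (3x3 intrinsics, pixels), "R" (3x3) and "t" (3): a world point X has camera coordinates R X + t. Camera axes: x right, y down, z forward; pixel columns grow to the right and rows downward; lengths in m; the calibration is good to about 2 mm. A picture is of the moment at which its call begins: read the wrist's pose just before it. camera_info takes no time and is no camera call; for the wrist camera it gives the pose at the moment of the call.
- r.sign_off(): hands the job in; it is judged then, once.
Trained networks look in the newest picture that a camera, given by its name, has taken for a name from the list of things; names that differ only in an ending like _2 or _b are one class to them, and where a whole thing is asked for, a point or a joint stands for the part that bears it (a point fixed in the world has none). Each returns a list of dicts, best first, with "score" (0 to 1); they miss things now and then, are a little off and sometimes report something else, mostly with a low value. They report only what shows in the picture. A call takes as long as a camera call. They do not tell look-alikes from the thing itself.
- nets.boxes_of(thing, camera): "at" ([column, row] in pixels, amid what is visible of it).
- nets.tip_of(thing, camera): "at" ([column, row] in pixels: a listed point, or the origin of a listed thing).
The state is a dict: "t": time; "q": joint angles; "dq": joint speeds; "joint_torque": joint torques, N m; "ee_pos": TCP position; "tool_rot": TCP orientation; "force": force on the tool from outside, world axes, zero at the start; "moment": the same for the moment, N m; "opening": opening from 0.0 (shut) to 1.0 (fully open); "finger_force": force on a finger pad.
Only numpy, scipy, OpenCV 4.12 (cv2) and the standard library are available. Lean on these libraries where they do the work, as an engineer would, in place of code of your own. Each camera call takes 0.05 s, during which the arm holds its last target. There are 200 camera calls.

## Working session

There is one attempt and no reset: what is moved stays moved. The work goes in short steps, Python scripts to look and compute and a shell command to move; the robot and the scene stay as the last step left them, time stands still between calls to the robot, and variables do not carry over. Pictures are saved under pics/ and viewed, at most 10 in all, crops included, and the job is handed in when it is done.

```bash
ls; mkdir -p pics
cat > h.py <<'E'
import numpy as np, cv2
from bench import r, eyes, nets
def ray(cam,px,z):
    c=eyes.camera_info(cam);K=np.array(c["intrinsics"]);R=np.array(c["R"]);t=np.array(c["t"])
    d=R.T@np.linalg.inv(K)@np.array([px[0],px[1],1.]);o=-R.T@t
    return o+d*(z-o[2])/d[2]
def proj(cam,X):
    c=eyes.camera_info(cam);p=np.array(c["intrinsics"])@(np.array(c["R"])@np.array(X)+np.array(c["t"]));return p[:2]/p[2]
def tri(obs):
    A=[];b=[]
    for cam,px in obs:
        c=eyes.camera_info(cam);R=np.array(c["R"]);t=np.array(c["t"])
        d=R.T@np.linalg.inv(np.array(c["intrinsics"]))@np.array([px[0],px[1],1.]);d/=np.linalg.norm(d)
        P=np.eye(3)-np.outer(d,d);A.append(P);b.append(P@(-R.T@t))
    return np.linalg.lstsq(np.vstack(A),np.hstack(b),rcond=None)[0]
E
python3 - <<'E'
from h import *
ims=[]
for c in("scene","top"):
    im=eyes.grab_frame(c);cv2.imwrite(f"pics/{c}1.png",im[:,:,::-1])
    i=eyes.camera_info(c);print(c,(-np.array(i["R"]).T@np.array(i["t"])).round(3))
    for th in("loose_rung","mortised_leg","tray"):
        print(th,[(np.round(d["at"]),round(d["score"],2)) for d in nets.boxes_of(th,c)])
    for th,z in(("rung_head",.11),("mortised_leg",0),("tray",0)):
        print("tip",th,[(np.round(d["at"]),round(d["score"],2),ray(c,d["at"],z).round(3)) for d in nets.tip_of(th,c)])
print(r.sense()["tool_rot"],r.sense()["t"])
E
```

```text
pics
scene [-0.109 -0.532  0.735]
loose_rung [(array([299., 188.]), 0.97), (array([270., 292.]), 0.65), (array([248., 215.]), 0.56)]
mortised_leg [(array([270., 314.]), 0.84)]
tray [(array([192., 255.]), 0.67)]
tip rung_head [(array([267., 280.]), 0.76, array([ 0.435, -0.029,  0.11 ])), (array([246., 198.]), 0.75, array([0.659, 0.234, 0.11 ])), (array([299., 168.]), 0.66, array([0.883, 0.226, 0.11 ]))]
tip mortised_leg [(array([271., 320.]), 0.69, array([ 0.431, -0.035,  0.   ]))]
tip tray [(array([192., 261.]), 0.67, array([0.477, 0.263, 0.   ]))]
top [ 0.464 -0.034  1.214]
loose_rung [(array([218., 162.]), 0.79), (array([212., 253.]), 0.72), (array([318., 342.]), 0.65)]
mortised_leg [(array([322., 341.]), 0.82)]
tray []
tip rung_head [(array([205., 251.]), 0.84, array([0.626, 0.202, 0.11 ])), (array([212., 152.]), 0.72, array([0.844, 0.188, 0.11 ])), (array([318., 347.]), 0.65, array([ 0.421, -0.031,  0.11 ]))]
tip mortised_leg [(array([318., 337.]), 0.89, array([ 0.438, -0.032,  0.   ]))]
tip tray [(array([187., 320.]), 0.57, array([0.485, 0.266, 0.   ]))]
[ 1.35518461e-01  9.90774820e-01  5.00266066e-05 -7.12023390e-07] 0.7
```

View pics/scene1.png

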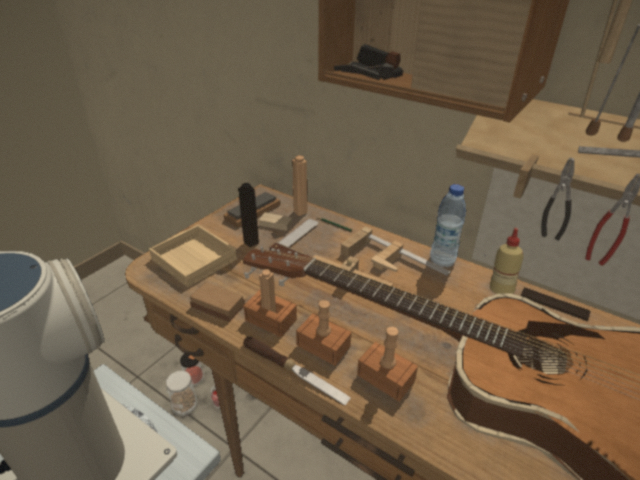

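View pics/top1.png

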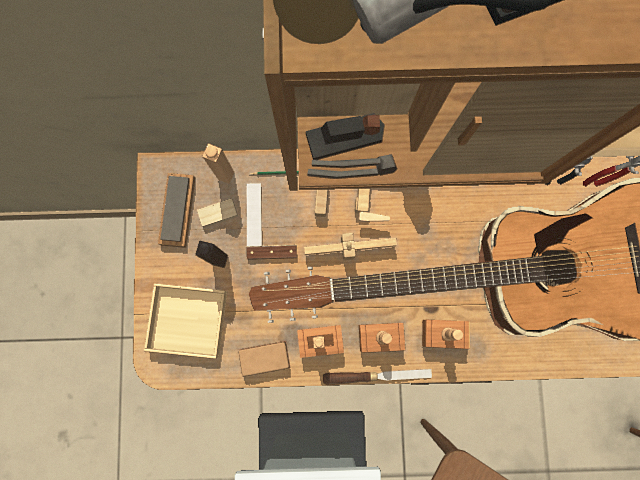

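The scene image shows the plain square rung at (267,290) in the left leg of the row and round spindles at (323,320) and (391,345). The black look-alike is at (248,215) and the larger wooden one at (299,188). In the top image the mortise, with its gaps, is at (322,341) and the tray at (186,322).

Run:
```python
from h import *
im=cv2.imread("pics/top1.png");c=im[310:375,290:355];cv2.imwrite("pics/c1.png",cv2.resize(c,(780,585) if 0 else (585,585),interpolation=cv2.INTER_CUBIC))
h=tri([("scene",(267,280)),("top",(318,347))]);print("head",h)
s=r.sense();print(s["ee_pos"],s["q"])
for z,X in((.0,"tray"),):
    print(tri([("scene",(192,261)),("top",(187,320))]))
for p in((150,286),(226,291),(221,361),(145,351)): print(ray("top",p,.035).round(3))
print("leg top ctr",ray("top",(322,341),.045))
```

```text
head [ 0.42366729 -0.03406937  0.11979646]
[0.16778289 0.6020713  0.20993168] [ 1.27996623e+00  4.23030840e-01  1.62986596e+00  1.90102859e-05
  1.08859722e+00 -1.89654435e-02]
[ 0.4837921   0.26907179 -0.00696791]
[0.563 0.34  0.035]
[0.547 0.17  0.035]
[0.394 0.182 0.035]
[0.42  0.348 0.035]
leg top ctr [ 0.43105139 -0.0404324   0.045     ]
```

View pics/c1.png

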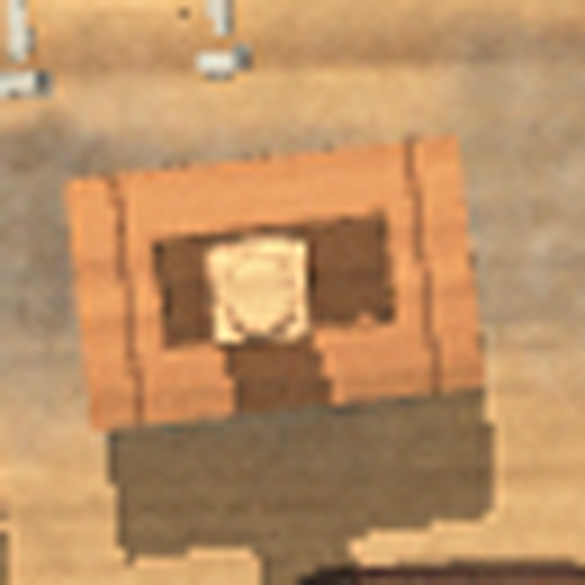

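The crop shows the leg rotated about 6.5° counter-clockwise, with the rung slightly left of centre in its mortise. I'll fly over it.

```bash
python3 -m pendant '[[-0.0246,-0.032,-0.005,0,1],[-0.0246,-0.032,-0.005,0,1],[-0.0246,-0.032,-0.005,0,1],[-0.0246,-0.032,-0.005,0,1],[-0.0246,-0.032,-0.005,0,1],[-0.0246,-0.032,-0.005,0,1],[-0.0246,-0.032,-0.005,0,1],[-0.0246,-0.032,-0.005,0,1]]' 12
python3 -m pendant '[[-0.0246,-0.032,0,0,1],[-0.0246,-0.032,0,0,1],[-0.0246,-0.032,0,0,1],[-0.0246,-0.032,0,0,1],[-0.0246,-0.032,0,0,1],[-0.0246,-0.032,0,0,1],[-0.0246,-0.032,0,0,1],[-0.0246,-0.032,0,0,1]]'
python3 -m pendant '[[-0.0246,-0.032,0,0,1],[0,0,0,-0.0965,1],[0,0,0,-0.0965,1],[0,0,0,-0.0965,1],[0,0,0,-0.0965,1],[0,0,0,0,1],[0,0,0,0,1],[0,0,0,0,1]]'
python3 - <<'E'
from h import *
im=eyes.grab_frame("wrist");cv2.imwrite("pics/w1.png",im[:,:,::-1])
s=r.sense();print(s["ee_pos"],s["tool_rot"],s["force"])
print(ray("top",(319.1,342.4),.135),ray("top",(320.6,341.6),.045))
i=eyes.camera_info("wrist");print((-np.array(i["R"]).T@np.array(i["t"])).round(3),np.round(i["R"],2).tolist())
for d in nets.tip_of("rung_head","wrist"):print(d, ray("wrist",d["at"],.11))
E
```

```text
t: 1.37
ee_pos: [0.2888, 0.3009, 0.2503]
tool_rot: [0.135, 0.991, 0.0, 0.0]
force: [0.8, -0.3, 0.0]
opening: 1.0
finger_force: 0.0
t: 2.03
ee_pos: [0.4099, 0.0011, 0.2503]
tool_rot: [0.136, 0.991, 0.0, 0.001]
force: [1.1, 0.3, -0.1]
opening: 1.003
finger_force: 0.0
t: 2.7
ee_pos: [0.4246, -0.0342, 0.25]
tool_rot: [-0.056, 0.998, -0.0, 0.0]
force: [1.2, -0.4, 0.2]
opening: 0.999
finger_force: 0.0
[ 0.42456188 -0.03416066  0.24995218] [-5.60514977e-02  9.98427876e-01 -7.06863044e-06  7.27054279e-05] [ 0.06138104 -0.30013695 -0.59111529]
[ 0.43101222 -0.03399414  0.135     ] [ 0.4298508 -0.0373431  0.045    ]
[ 0.345 -0.044  0.424] [[-0.11, 0.99, -0.0], [0.95, 0.11, 0.29], [0.29, 0.03, -0.96]]
{'at': [316.0, 234.5], 'score': 0.78} [ 0.43194991 -0.03335581  0.11      ]
```

View pics/w1.png

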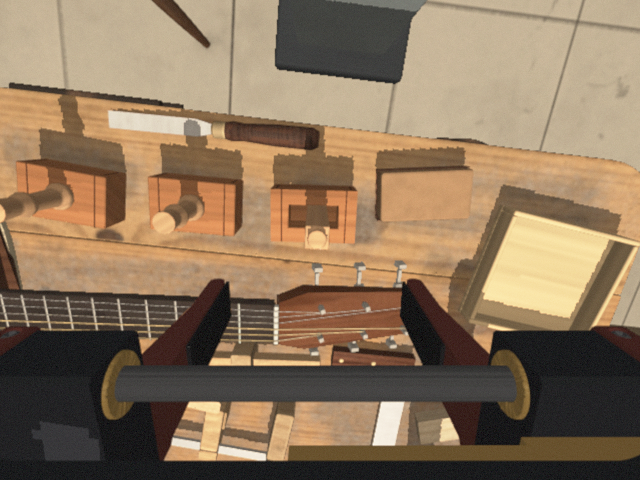

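The wrist image shows the mortise at (313,215) and the button at (316,235). Both estimates put the rung at (0.431, -0.034). I'll descend and grip along the mortise.

```bash
python3 -m pendant '[[-0.0065,0,0.02,-0.02,1],[0,0,0.03,0,1],[0,0,0.03,0,1],[0,0,0.03,0,1],[0,0,0.025,0,1],[0,0,0.016,0,1],[0,0,0,0,0.6],[0,0,0,0,0.4]]' 20
python3 -m pendant '[[0,0,0,0,0.3],[0,0,0,0,0.2],[0,0,0,0,0],[0,0,0,0,0],[0,0,0,0,0],[0,0,0,0,0],[0,0,0,0,0],[0,0,0,0,0]]' 20
python3 - <<'E'
from h import *
im=eyes.grab_frame("wrist");cv2.imwrite("pics/w2.png",im[:,:,::-1])
E
```

```text
t: 3.47
ee_pos: [0.4306, -0.0334, 0.0985]
tool_rot: [-0.067, 0.998, 0.0, -0.001]
force: [-0.5, -0.4, -0.0]
opening: 0.887
finger_force: 0.0
t: 4.13
ee_pos: [0.4311, -0.0335, 0.099]
tool_rot: [-0.067, 0.998, -0.0, 0.0]
force: [-0.1, 0.2, 0.4]
opening: 0.278
finger_force: 0.0
```

View pics/w2.png

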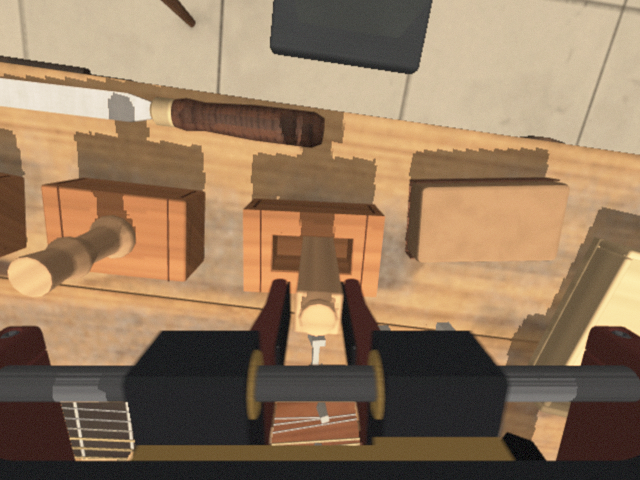

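The fingers straddle the square rung at (318,300), well aligned and about to close.

```bash
python3 -m pendant '[[0,0,0,0,0],[0,0,0,0,0],[0,0,0,0,0],[0,0,0,0,0],[0,0.0025,0,0,0],[0,0.0025,0,0,0],[0,0.0025,0,0,0],[0,0,0,0,0]]' 20
```

```text
t: 4.85
ee_pos: [0.43, -0.0257, 0.0989]
tool_rot: [-0.067, 0.998, -0.0, 0.0]
force: [-0.1, -0.5, 1.4]
opening: 0.257
finger_force: 19.3
```

```bash
python3 -m pendant '[[0,0.002,0,0,0],[0,0.001,0,0,0],[0,0.001,0,0,0],[0,0.001,0,0,0],[0,0,0,0,0],[0,0,0,0,0],[0,0,0,0,0],[0,0,0,0,0]]' 20
```

```text
t: 5.52
ee_pos: [0.4292, -0.0211, 0.0989]
tool_rot: [-0.067, 0.998, 0.0, -0.0]
force: [-0.3, -0.8, 2.4]
opening: 0.252
finger_force: 19.8
```

```bash
python3 -m pendant '[[0,0.001,0,0,0],[0,0,0,0,0],[0,0.001,0,0,0],[0,0,0,0,0],[0,0.0005,0,0,0],[0,0,0,0,0],[0,0,0,0,0],[0,0,0,0,0]]' 20
```

```text
t: 6.18
ee_pos: [0.4292, -0.0189, 0.0989]
tool_rot: [-0.067, 0.998, -0.0, 0.0]
force: [-0.2, -5.2, 1.4]
opening: 0.247
finger_force: 20.0
```

Contact at the left end. Now I'll go right.

```bash
python3 -m pendant '[[0,-0.004,0,0,0],[0,-0.004,0,0,0],[0,-0.005,0,0,0],[0,-0.005,0,0,0],[0,-0.005,0,0,0],[0,-0.004,0,0,0],[0,-0.002,0,0,0],[0,0,0,0,0]]' 20
python3 -m pendant '[[0,0,0,0,0],[0,-0.001,0,0,0],[0,0,0,0,0],[0,-0.001,0,0,0],[0,0,0,0,0],[0,0,0,0,0],[0,0,0,0,0],[0,0,0,0,0]]' 20
```

```text
t: 6.85
ee_pos: [0.433, -0.048, 0.0989]
tool_rot: [-0.067, 0.998, -0.0, 0.0]
force: [-0.4, 0.5, 3.7]
opening: 0.249
finger_force: 20.0
t: 7.52
ee_pos: [0.4331, -0.0493, 0.0989]
tool_rot: [-0.067, 0.998, 0.0, -0.0]
force: [-0.9, 2.3, 2.5]
opening: 0.248
finger_force: 20.0
```

```bash
python3 -m pendant '[[0,-0.001,0,0,0],[0,0,0,0,0],[0,-0.001,0,0,0],[0,0,0,0,0],[0,-0.001,0,0,0],[0,0,0,0,0],[0,0,0,0,0],[0,0,0,0,0]]' 20
python3 - <<'E'
from h import *
im=eyes.grab_frame("wrist");cv2.imwrite("pics/w3.png",im[:,:,::-1])
E
```

```text
t: 8.18
ee_pos: [0.4335, -0.0524, 0.0989]
tool_rot: [-0.067, 0.998, -0.0, -0.0]
force: [-0.7, 0.6, 1.7]
opening: 0.248
finger_force: 20.0
```

View pics/w3.png

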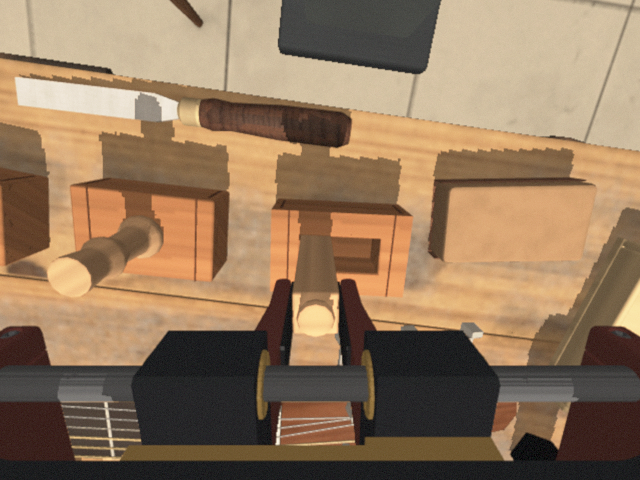

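The rung now stands at the mortise's right end (left in the image), and the gap on its other side runs to (378,255). I'll go about 1.5 mm further to feel contact.

```bash
python3 -m pendant '[[0,-0.001,0,0,0],[0,0,0,0,0],[0,-0.0007,0,0,0],[0,0,0,0,0],[0,0,0,0,0],[0,0,0,0,0],[0,0,0,0,0],[0,0,0,0,0]]' 20
```

```text
t: 8.9
ee_pos: [0.4336, -0.0534, 0.0989]
tool_rot: [-0.067, 0.998, 0.001, -0.0]
force: [-0.8, 7.0, 5.4]
opening: 0.249
finger_force: 20.1
```

Both ends are felt. I'll back off and draw it out.

```bash
python3 -m pendant '[[0,0.004,0,0,0],[0,0.004,0,0,0],[0,0,0,0,0],[0,0,-0.006,0,0],[0,0,-0.01,0,0],[0,0,-0.014,0,0],[0,0,-0.015,0,0],[0,0,-0.015,0,0]]' 25
python3 -m pendant '[[0,0,-0.015,0,0],[0,0,-0.015,0,0],[0,0,-0.01,0,0],[0,0,0,0,0],[-0.003,0.01,0,0,0],[-0.006,0.02,0,0,0],[-0.009,0.03,0,0,0],[-0.0095,0.03,0,0,0]]'
python3 -m pendant '[[-0.01,0.032,0,0,0],[-0.01,0.033,0,0,0],[-0.01,0.033,0,0,0],[-0.01,0.033,0,0,0],[-0.01,0.033,0,0,0],[-0.0095,0.03,0,0,0],[-0.005,0.015,0,0,0],[0,0.003,0,0,0]]'
python3 - <<'E'
from h import *
print(r.sense()["ee_pos"],r.sense()["finger_force"])
im=eyes.grab_frame("wrist");cv2.imwrite("pics/w4.png",im[:,:,::-1])
E
```

```text
t: 9.57
ee_pos: [0.4323, -0.0461, 0.1596]
tool_rot: [-0.067, 0.998, 0.0, -0.0]
force: [0.8, 0.3, -0.5]
opening: 0.248
finger_force: 25.0
t: 10.23
ee_pos: [0.4471, 0.0479, 0.1978]
tool_rot: [-0.066, 0.998, 0.0, -0.001]
force: [-0.1, -0.8, 0.2]
opening: 0.246
finger_force: 25.0
t: 10.9
ee_pos: [0.4832, 0.2682, 0.1976]
tool_rot: [-0.068, 0.998, -0.0, -0.001]
force: [-1.0, 0.0, -1.6]
opening: 0.247
finger_force: 25.0
[0.48318715 0.26822998 0.1976449 ] 24.990074336528778
```

View pics/w4.png

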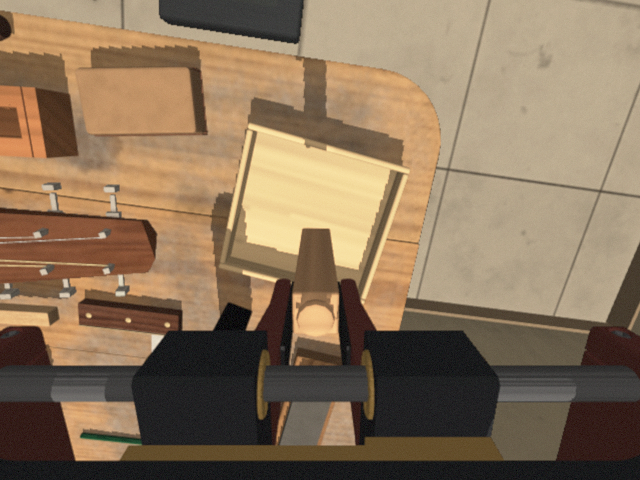

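The rung is held, hanging over the tray, whose inside spans about (250,130) to (400,290). I'll lower it.

```bash
python3 -m pendant '[[0,0,0.015,0,0],[0,0,0.025,0,0],[0,0,0.025,0,0],[0,0,0.02,0,0],[0,0,0.01,0,0],[0,0,0.005,0,0],[0,0,0.001,0,0],[0,0,0,0,0]]'
python3 -m pendant '[[0,0,0.0005,0,0],[0,0,0,0,0],[0,0,0.0005,0,0],[0,0,0,0,0],[0,0,0.0005,0,0],[0,0,0,0,0],[0,0,0,0,0],[0,0,0,0,0]]' 10
python3 - <<'E'
from h import *
print(r.sense()["ee_pos"])
im=eyes.grab_frame("wrist");cv2.imwrite("pics/w5.png",im[:,:,::-1])
E
```

```text
t: 11.62
ee_pos: [0.4838, 0.2652, 0.0983]
tool_rot: [-0.067, 0.998, 0.0, 0.0]
force: [-0.6, 0.1, -0.3]
opening: 0.248
finger_force: 25.0
t: 12.28
ee_pos: [0.4835, 0.2655, 0.0964]
tool_rot: [-0.067, 0.998, -0.0, 0.0]
force: [-0.1, -1.0, -0.5]
opening: 0.251
finger_force: 10.0
[0.48348322 0.26552505 0.09639054]
```

View pics/w5.png

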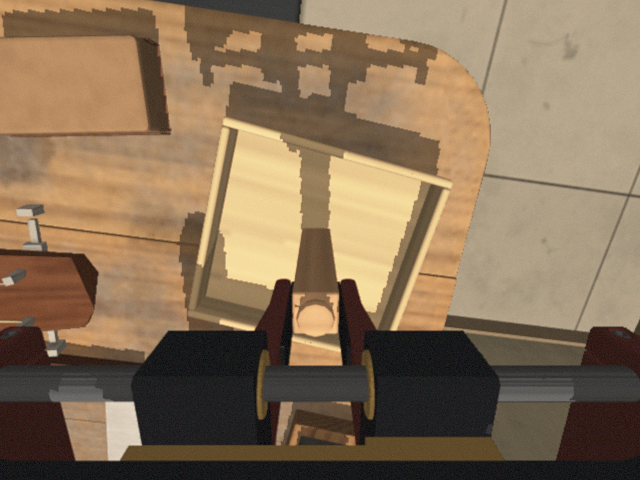

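The foot, at (317,228), is over the middle of the tray floor. I'll ease down to contact.

```bash
python3 -m pendant '[[0,0,0.0005,0,0],[0,0,0,0,0],[0,0,0.0005,0,0],[0,0,0,0,0],[0,0,0.0005,0,0],[0,0,0,0,0],[0,0,0,0,0],[0,0,0,0,0]]'
python3 -m pendant '[[0,0,0.0005,0,0],[0,0,0,0,0],[0,0,0.0005,0,0],[0,0,0,0,0],[0,0,0,0,0],[0,0,0,0,0],[0,0,0,0,0],[0,0,0,0,0]]' 10
```

```text
t: 13.0
ee_pos: [0.4836, 0.2655, 0.095]
tool_rot: [-0.067, 0.998, 0.0, 0.0]
force: [0.1, 0.4, 0.2]
opening: 0.249
finger_force: 10.0
t: 13.67
ee_pos: [0.4841, 0.2659, 0.0948]
tool_rot: [-0.067, 0.998, 0.0, 0.001]
force: [-1.6, 0.3, 8.3]
opening: 0.247
finger_force: 10.0
```

```bash
python3 -m pendant '[[0,0,-0.0003,0,0],[0,0,0,0,0],[0,0,0,0,0],[0,0,0,0,0],[0,0,0,0,0.27],[0,0,0,0,0.3],[0,0,0,0,0.35],[0,0,0,0,0.4]]' 3
python3 -m pendant '[[0,0,0,0,0.5],[0,0,0,0,0.6],[0,0,0,0,0.8],[0,0,0,0,1],[0,0,0,0,1],[0,0,0,0,1],[0,0,0,0,1],[0,0,0,0,1]]'
python3 - <<'E'
from h import *
im=eyes.grab_frame("wrist");cv2.imwrite("pics/w6.png",im[:,:,::-1])
E
```

```text
t: 14.33
ee_pos: [0.4832, 0.2653, 0.0938]
tool_rot: [-0.067, 0.998, -0.0, -0.0]
force: [0.3, 0.7, 0.3]
opening: 0.379
finger_force: 0.0
t: 15.0
ee_pos: [0.4835, 0.2655, 0.0942]
tool_rot: [-0.067, 0.998, 0.0, 0.0]
force: [1.3, 0.1, 0.7]
opening: 0.967
finger_force: 0.0
```

View pics/w6.png

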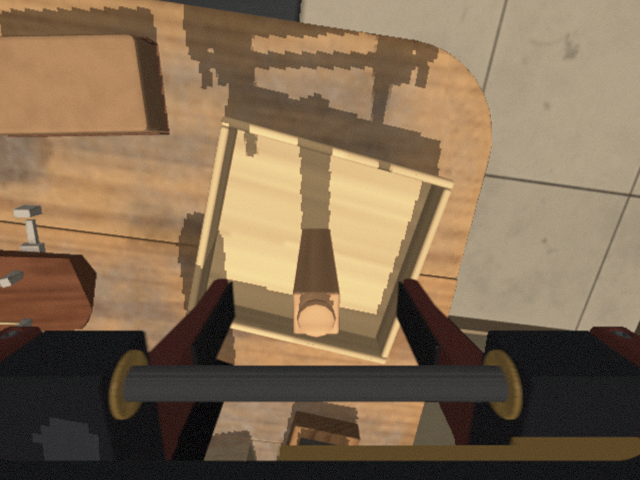

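The rung stands free and upright at (317,280) with the fingers wide open on either side. I'll retreat straight up and check.

```bash
python3 -m pendant '[[0,0,-0.01,0,1],[0,0,-0.02,0,1],[0,0,-0.025,0,1],[0,0,-0.025,0,1],[0,0,-0.025,0,1],[0,0,-0.02,0,1],[0,0,-0.01,0,1],[0,0,0,0,1]]'
python3 - <<'E'
from h import *
o=[]
for c in("scene","wrist"):
    eyes.grab_frame(c)
    for d in nets.tip_of("rung_head",c):print(c,np.round(d["at"]),d["score"],ray(c,d["at"],.106).round(3))
print("expected",proj("scene",[.4835,.2655,.106]))
E
```

```text
t: 15.72
ee_pos: [0.4848, 0.2662, 0.2321]
tool_rot: [-0.067, 0.998, 0.001, 0.002]
force: [0.7, 0.9, 0.1]
opening: 0.999
finger_force: 0.0
scene [249. 196.] 0.64 [0.677 0.238 0.106]
wrist [316. 230.] 0.88 [0.48  0.264 0.106]
expected [187.15559853 224.98568467]
```

The rung head is at (0.480, 0.264, 0.106), so the rung stands upright in the middle of the tray and the arm is clear.

```bash
python3 -c "
from bench import r
print(r.sign_off())"
```

```text
the job is handed in; nothing more can be done
None
```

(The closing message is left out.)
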